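# Fit the temperature probe in the slanted port of the warming bath

## Robot

A 6-joint arm with a two-finger parallel gripper is mounted at the origin on the work surface. World frame = base frame: x ahead of the robot, y to its left, z up, the work surface at z = 0. Lengths are in mm, angles in degrees, forces in N, time in s.
With the tool pointing down it reaches from about 300 to 850 mm from the base axis. Payload 4.2 kg.
Tool frame: the origin (TCP) lies at the very end of the fingers, on their centre line; the grasp point (between the pads) lies 19 mm behind it (env.grasp_offset is the distance from the TCP to the grasp point, in mm); z points along the fingers, y is the line along which they close (so a half turn about z gives the same grasp; the last joint's range is limited). The gripper opens to 91 mm and grips with 3 to 60 N. Pads are 32 mm wide; open, the fingers measure 118 mm over their backs; the gripper's body (76 mm by 178 mm) begins 60 mm behind the grasp point.
Start: joints at [-71.62, 18.312, 89.639, -0, 72.044, -1.146], TCP at [192.192, -541.946, 213.976] pointing down, gripper open.
Joint ranges: [-177.97, 177.97], [-48.28, 115.42], [12.27, 149.76], [-77.06, 257.06], [2.81, 150.46], [-146.56, 146.56]. Speed limits (degrees/s): [147.25, 147.25, 180, 180, 180, 180].

## Interface

Orientations are given as [roll, pitch, yaw] about the fixed x, y, z axes, in that order (R = Rz(yaw) Ry(pitch) Rx(roll)).
In Python, from workcell import env gives the robot as it stands. The module is installed in compiled form; this text tells all that it offers.
- The arm moves only by the tool send_rows, never from a script. Its argument "motion" is a list of rows, each an object of numbers: "tx", "ty", "tz": the shift along the tool's x, y, z in units of 500 mm (1.0 is 500 mm); "rx", "ry", "rz": the turn, a rotation vector about the tool's x, y, z in units of 30 degrees (1.0 is 30 degrees); "gripper": the closure, from -1 (fully open) to 1 (shut). In form: [{"tx": .., "ty": .., "tz": .., "rx": .., "ry": .., "rz": .., "gripper": ..}, ...]. A call has 1 to 12 rows; each row shifts and turns the commanded pose from where the row before left it, along the tool's axes as they then stand; what a row does not reach is not made up. A row lasts 1/8 s, in which the tool goes at most 62.5 mm and 10.7 degrees, less where a joint would pass 70% of its speed; a pose out of reach is approached as far as the arm can. A call with a number of a shift or a turn outside -1 to 1 is refused whole. A call with a gripper value outside its range is refused whole. The fingers move at their own pace and stop on an object; "grip_force" is the grip in N (left out, the last holds). Time passes only in rows, so rows that do not move let the fingers close. It gives the time, the measured TCP pose, the force, the opening and the grip force at its end, in the units of the state.
- env.state(): the state, without advancing time (a new reading comes with each control period).
- env.grab_frame(name): name is "scene" or "side" or "wrist"; returns a dict with "frame" (400x640x3 uint8, red, green, blue), "vertical_fov" (degrees; the focal length in pixels is half the picture's height over the tangent of half this angle, whatever the lens; pixels are square), "cx", "cy" (the principal point, pixels), "rvec" (rotation vector, rad) and "tvec" (3), from world to camera coordinates, as OpenCV has them; the wrist camera has in their place "T_tool_cam" (4x4, takes a point from camera to tool coordinates, whose origin is the TCP and whose axes are the flange's). Camera axes: x right, y down, z forward; pixel columns grow to the right and rows downward; lengths in mm; the calibration is good to about 2 mm. A picture is of the moment at which its call begins: read the wrist's pose just before it. There is no depth.
- env.job_done(): hands the job in; it is judged then, once.
The state is a dict: "time_s": time; "qpos": joint angles; "qvel": joint speeds; "effort": joint torques, N m; "ee_pos": TCP position; "ee_rot": TCP orientation; "force": force on the tool from outside, world axes, zero at the start; "torque": the same for the moment, N m; "gripper_width": finger opening in mm; "gripper_force": force on a finger pad.
Only numpy, scipy, OpenCV 4.12 (cv2) and the standard library are available. Lean on these libraries where they do the work, as an engineer would, in place of code of your own. Each camera call takes 0.05 s, during which the arm holds its last target. There are 200 camera calls.

## Task

Get the warming bath ready to run: swing the small cover of its slanted port fully aside, then take the temperature probe (the one with the thick handle) out of the white rack and slide its stem down through the port until the collar sits home on the port's face, and let go. Leave the cover open, the slim wand in the rack, and do not shift the dishes, flask, beaker or bottle.

Things in the scene. Friction and masses are not known exactly. Their poses are not given: they have to be found in the camera images.
- bath: Hollow stainless warming bath, 220 x 300 mm, lid top 110 mm above the bench; does not move when pushed, its heading varies. Origin: centre of its underside, z up, front to -x. On the lid stands the guide block (port), leaning 35 degrees from vertical to the front; within the bath there is free room for a stem reaching 115 mm from the bore's mouth.
- port: Black plastic guide block on the bath with a slanted bore 14 mm wide, 55 mm long, open below. Origin: centre of the bore's mouth in the flat upper face, 140 mm above the bench. z: out along the bore, up and to the bath's front; y: level, along the face, to the cover's pivot; x: up the sloping face, to the back. Face: x -22 to 22 mm, y -22 to 52 mm.
- cover (a joint): Angle q of the steel swing cover, rad: at 0 to 0.25 it lies over the bore; it grows to a stop at 1.75 as the disc swings aside, down the slope (port's -x), then to +y. Post: cover_pivot + 35 mm * (-sin q, -cos q) in the port's x, y. It turns about the port's z direction; stiff friction (0.05 N m) holds it where it is left.
- cover_post (a point): Point on the axis of the cover's round post, which stands square to the cover at the centre of its 32 mm disc: 12 mm thick, its top 35.5 mm and this point 20 mm above the port's face (along the port's z); the disc's top is 5.5 mm above the face. Can be pinched or pushed; turns with the cover.
- cover_pivot (a point): Pivot of the cover, in the plane of the port's face, 35 mm from the bore's centre along the port's +y; its 20 mm head stands 8.5 mm above the face.
- rack: White plastic rack, fixed, 80 x 180 mm and 130 mm tall, with two 12 mm holes 50 mm either side of its middle along its own y, one holding the probe and one the wand, either way round. Origin: centre of its underside; z up, y along its length.
- probe: Temperature probe, standing upright in the rack: steel stem 10 mm thick and 110 mm long with a tapered tip, a steel collar 32 mm wide and 6 mm thick, and above it a black round handle 26 mm wide and 75 mm long (with a 6 mm cable stub on top). Origin: centre of the collar's underside, on the axis, which in the rack rests on the rack's top (130 mm above the bench); z along the axis from tip to handle. Mass about 0.12 kg.
- probe_tip (a point): End of the probe's stem, 110 mm below the collar's underside.
- wand: The other rod in the rack, to be left there: same stem, 22 mm collar, slim black handle 14 mm wide and 80 mm long. Origin: centre of its collar's underside, z along the axis from tip to handle.
- dish_a: Clear closed petri dish, 90 mm wide, 18 mm tall, lying on the bath's lid. Origin: centre of its underside.
- dish_b: Same kind of dish, lying on the bench. Origin: centre of its underside.
- flask: Clear culture flask with a screw cap lying on the bath's lid, 103 x 55 x 30 mm. Origin: centre of its underside.
- beaker: Glass beaker, 72 mm wide, 90 mm tall. Origin: centre of its underside.
- bottle: Amber glass bottle with a cap, 70 mm wide, 160 mm tall. Origin: centre of its underside.
Things that resemble listed ones, but are neither listed nor needed, are in the scene too. What is shaped like the probe but orange or yellow is not meant.

How it is judged:
By the outcome, as a careful person would: the job done as asked, in the order asked, and still so for the second after the job is handed in, with the robot touching nothing.
It also fails if it takes over 56 s, if anything falls off the work surface, if the arm or the gripper's body presses on something with over 40 N, if the wrist force passes 120 N, or if a joint passes its speed limit or range.

## Working session

There is one attempt and no reset: what is moved stays moved. The work goes in short steps, Python scripts to look and compute and a tool call to move; the robot and the scene stay as the last step left them, time stands still between calls to the robot, and variables do not carry over. Pictures are saved under pics/ and viewed, at most 10 in all, crops included, and the job is handed in when it is done.

Besides the shell and the picture viewer there is one more tool, called after ">>>" as name([rows], argument=value, ...), one row to a line, values as JSON. send_rows: Moves the arm, as the interface text tells. Shifts and turns lie within -1 to 1; 1 stands for 500 mm of shift or 30 degrees of turn. Its arguments: {"type":"object","properties":{"motion":{"type":"array"},"grip_force":{"type":"number"}},"required":["motion"]}

```bash
mkdir -p pics
cat > h.py <<'E'
import numpy as np, cv2
from scipy.spatial.transform import Rotation as R
from scipy.optimize import least_squares
from workcell import env
def grab(name,save=None):
    s=env.state(); f=env.grab_frame(name)
    fl=200/np.tan(np.radians(f["vertical_fov"])/2)
    K=np.array([[fl,0,f["cx"]],[0,fl,f["cy"]],[0,0,1]])
    if "rvec" in f:
        M=cv2.Rodrigues(np.array(f["rvec"],float))[0]; t=np.array(f["tvec"],float)
    else:
        T=np.eye(4); T[:3,:3]=R.from_euler('xyz',s["ee_rot"],degrees=True).as_matrix(); T[:3,3]=s["ee_pos"]
        W=np.linalg.inv(T@np.array(f["T_tool_cam"])); M=W[:3,:3]; t=W[:3,3]
    c=dict(K=K,M=M,t=t)
    if save: cv2.imwrite(save,f["frame"][:,:,::-1]); np.savez(save[:-4],**c)
    return f["frame"],c
def load(p): return dict(np.load(p))
def proj(c,P):
    p=(c["M"]@np.atleast_2d(P).T).T+c["t"]; p=p@c["K"].T; return p[:,:2]/p[:,2:]
def at(c,uv,z):
    d=c["M"].T@np.linalg.inv(c["K"])@np.array([*uv,1.]); o=-c["M"].T@c["t"]
    return o+d*(z-o[2])/d[2]
def tri(cs,uvs):
    return least_squares(lambda X:np.concatenate([proj(c,X)[0]-u for c,u in zip(cs,uvs)]),[500,0,100.]).x
E
python3 - <<'E'
from h import *
for n in("scene","side"):
    f,c=grab(n,f"pics/{n}0.png"); print(n,c["K"][0,0],-c["M"].T@c["t"],c["M"][2])
f,c=grab("wrist","pics/wrist0.png")
print(env.state())
E
```

```text
scene 381.3856823474066 [1036.58185567 -652.150857    632.89183604] [-0.49668141  0.65557668 -0.56879415]
side 362.246071452129 [538.30442639 483.48266634 704.45005872] [ 0.03281937 -0.66529814 -0.74585607]
{'time_s': 0.15, 'qpos': array([-7.16202304e+01,  1.83419512e+01,  8.96881710e+01,  5.09046927e-04,
        7.20441968e+01, -1.14510818e+00]), 'qvel': array([-0.01451117, -0.14204295, -0.24137943,  0.04937055,  0.15627197,
       -0.00446786]), 'effort': array([ 2.45351866e-04, -4.12773192e+01, -2.32155097e+01,  7.28461635e-02,
        4.34125133e-02, -9.58295050e-05]), 'ee_pos': array([ 192.07011848, -541.58488497,  213.34097787]), 'ee_rot': array([-1.79925706e+02, -1.96918667e-03,  1.95247192e+01]), 'force': array([ 0.0815465 ,  0.48379739, -0.71803976]), 'torque': array([-0.0265486 ,  0.02579518,  0.01016562]), 'gripper_force': 0.0, 'gripper_width': 91.18836097435029}
```

View pics/scene0.png

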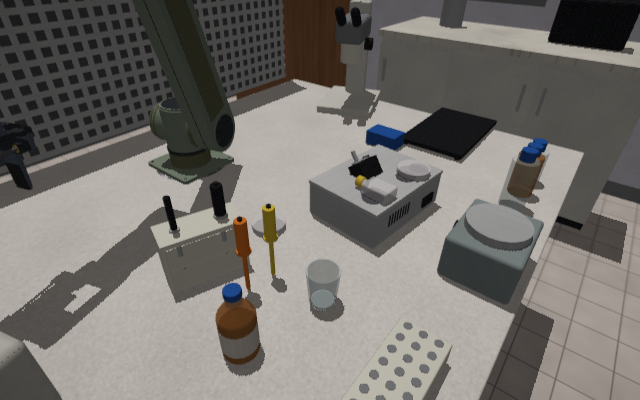

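View pics/side0.png

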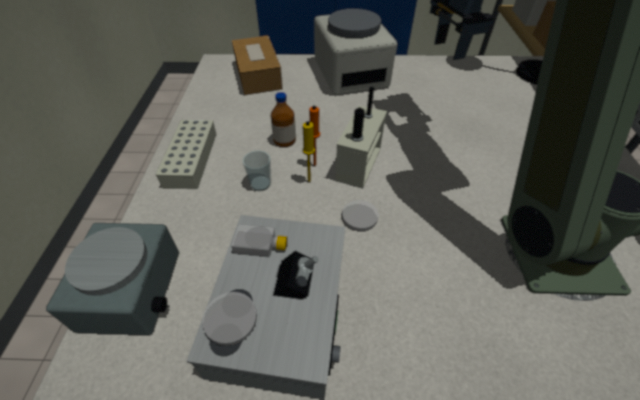

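The probe could be confused with four rods in the scene view: black thick (217,200), slim black wand (170,213), orange (242,240) and yellow (269,225). I choose the thick black one, at side view (358,124). The bath's port is at scene (366,167) and side (296,275). I'll check these in one close crop.

Run:
```python
import cv2,numpy as np
a=cv2.imread("pics/scene0.png");b=cv2.imread("pics/side0.png")
z=lambda i,x,y,w,h,W,H:cv2.resize(i[y:y+h,x:x+w],(W,H),interpolation=cv2.INTER_CUBIC)
# rows: scene rack 130x100@ (145,170) ; scene bath (305,140); side bath; side rack
o=np.vstack([np.hstack([z(a,145,170,100,75,400,300),z(a,310,140,80,60,400,300)]),
 np.hstack([z(b,320,80,80,60,400,300),z(b,255,240,80,60,400,300)])])
cv2.imwrite("pics/crop1.png",o)
```

```text
(no output)
```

View pics/crop1.png

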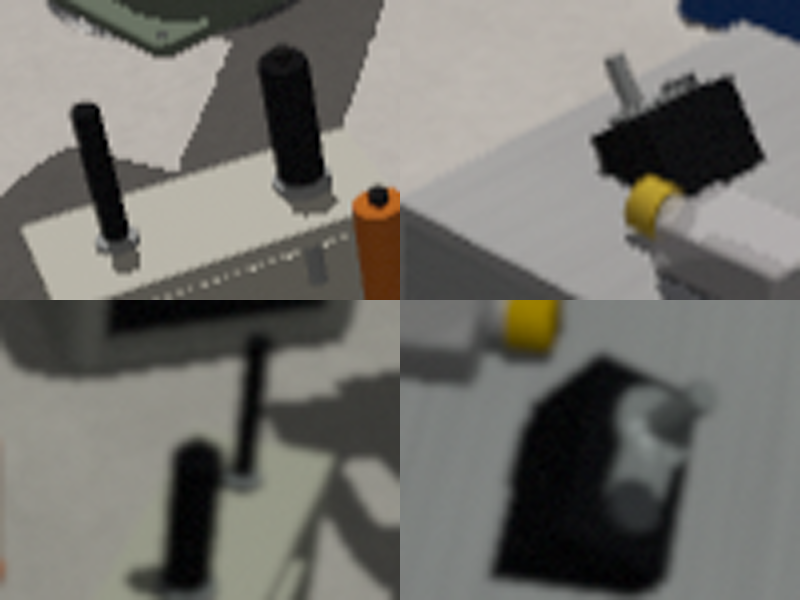

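The crop confirms it. The thick black handle has a wide collar, at scene (220,216) and side (358,138). The slim wand is beside it. The cover post's top is at side (315,259), scene (353,152), and the pivot head is at side (302,281), scene (366,157).

Run:
```python
from h import *
s=load("pics/scene0.npz");d=load("pics/side0.npz")
np.set_printoptions(precision=1,suppress=True)
print("probe z133",at(s,(220.5,216),133),at(d,(357.6,138),133))
print("probe top tri",tri([s,d],[(215.7,183),(359,108)]))
print("wand",at(s,(174.5,230.5),132),at(d,(368.6,116),132))
print("lid corners side",[at(d,u,110) for u in((241,217),(345,224),(197,362),(327,384))])
print("lid corners scene",[at(s,u,110) for u in((310,181),(373,225),(441,176))])
print("post top",tri([s,d],[(353,152),(315,259)]))
print("pivot",tri([s,d],[(366,157),(302,281)]))
print([ (n,at(s,u,z)) for n,u,z in (("orange",(241,220),80),("yellow",(269,207),80))])
```

```text
probe z133 [ 467.8 -250.4  133. ] [ 457.8 -241.7  133. ]
probe top tri [ 462.6 -246.8  215. ]
wand [ 431.6 -341.9  132. ] [ 423.8 -337.2  132. ]
lid corners side [array([714.5,   1.2, 110. ]), array([494.2,  14.4, 110. ]), array([734.9, 298. , 110. ]), array([529.1, 323.6, 110. ])]
lid corners scene [array([505.1,  15.1, 110. ]), array([730.8, -43. , 110. ]), array([763.9, 257.4, 110. ])]
post top [553.4 136.1 162.9]
pivot [575.5 168.4 142.1]
[('orange', array([ 457.6, -188. ,   80. ])), ('yellow', array([ 472.4, -107.7,   80. ]))]
```

```bash
cat >> h.py <<'E'
def portR(yaw): # port axes as columns: x up slope, y, z out
    z=np.array([-np.sin(np.radians(35)),0,np.cos(np.radians(35))]); y=np.array([0,1.,0]); x=np.cross(y,z)
    return R.from_euler('z',yaw,degrees=True).as_matrix()@np.column_stack([x,y,z])
def toolR(yaw): # tool x = port x, y=-port y, z=-port z
    return portR(yaw)@np.diag([1.,-1,-1])
def now():
    s=env.state(); return np.array(s["ee_pos"]),R.from_euler('xyz',s["ee_rot"],degrees=True).as_matrix()
def move(p1,R1=None):
    "needed tool-axis shift (units of 500mm) and turn (units of 30deg), turn in place first or after"
    p,Rc=now()
    print("shift in present axes",np.round(Rc.T@(p1-p)/500,4),"mm",np.round(p1-p,1))
    if R1 is not None:
        print("turn",np.round(np.degrees(R.from_matrix(Rc.T@R1).as_rotvec())/30,4)); print("shift in new axes",np.round(R1.T@(p1-p)/500,4))
E
python3 - <<'E'
from h import *
np.set_printoptions(precision=3,suppress=True)
print(env.grab_frame("wrist")["T_tool_cam"])
R1=toolR(-7); pz=portR(-7)[:,2]
P=np.array([570,134,140.])
move(P+pz*200,R1)
E
```

```text
[[   0.001   -0.957   -0.29    81.635]
 [   1.       0.001    0.001    0.249]
 [  -0.      -0.29     0.957 -171.025]
 [   0.       0.       0.       1.   ]]
shift in present axes [ 0.959 -1.124 -0.18 ] mm [264.  689.6  90.4]
turn [-0.272  1.146  0.856]
shift in new axes [ 0.395 -1.433  0.056]
```

>>> send_rows([
  {"tx": 0.05,"ty": -0.055,"tz": -0.06},
  {"tx": 0.07,"ty": -0.085,"tz": -0.04},
  {"tx": 0.075,"ty": -0.09,"tz": -0.02},
  {"tx": 0.075,"ty": -0.09,"tz": -0.01},
  {"tx": 0.075,"ty": -0.09,"tz": -0.01},
  {"tx": 0.075,"ty": -0.09,"tz": -0.01},
  {"tx": 0.075,"ty": -0.09,"tz": -0.01},
  {"tx": 0.075,"ty": -0.09,"tz": -0.01},
  {"tx": 0.075,"ty": -0.09},
  {"tx": 0.075,"ty": -0.09},
  {"tx": 0.075,"ty": -0.09},
  {"tx": 0.07,"ty": -0.085},
])

```text
invalid input at $.motion[0]: expected keys tx, ty, tz, rx, ry, rz, gripper
```

>>> send_rows([
  {"tx": 0.05,"ty": -0.06},
  {"tx": 0.02,"ty": -0.025},
  {"rx": -0.068,"ry": 0.28,"rz": 0.214},
  {"rx": -0.068,"ry": 0.28,"rz": 0.214},
  {"rx": -0.068,"ry": 0.28,"rz": 0.214},
  {"rx": -0.068,"ry": 0.28,"rz": 0.214},
  {},
  {},
])

```text
invalid input at $.motion[0]: expected keys tx, ty, tz, rx, ry, rz, gripper
```

Run:
```python
from h import *
f,c=grab("wrist","pics/w1.png"); s=env.state(); print(s["ee_pos"],s["ee_rot"],s["qpos"],s["time_s"],c["K"][0,0])
move(np.array([570,134,140.])+portR(-7)[:,2]*200,toolR(-7))
```

```text
[ 192.12213648 -541.73518985  213.5899553 ] [-1.79957705e+02 -7.73729543e-04  1.95265365e+01] [-7.16197087e+01  1.83305425e+01  8.96683210e+01 -7.62242298e-05
  7.20434384e+01 -1.14622195e+00] 0.25 347.23472971263175
shift in present axes [ 0.9587 -1.1237 -0.1796] mm [264.  689.7  90.2]
turn [-0.2714  1.1458  0.8559]
shift in new axes [ 0.3951 -1.4335  0.0563]
```

View pics/w1.png

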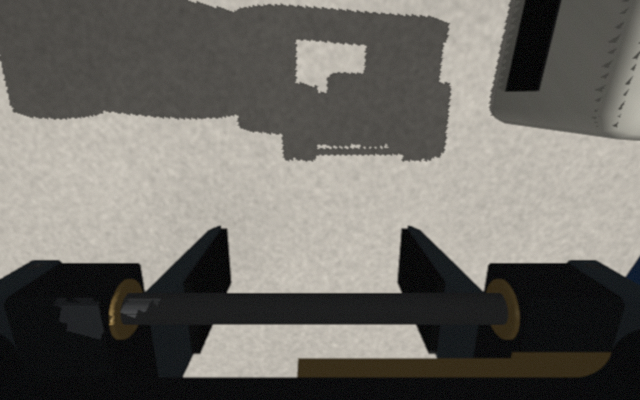

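The picture shows only bench and the fingers at the bottom, because the rows were refused. Every key is needed in each row.

>>> send_rows([
  {"tx": 0.05,"ty": -0.055,"tz": -0.06,"rx": 0,"ry": 0,"rz": 0,"gripper": -1},
  {"tx": 0.07,"ty": -0.085,"tz": -0.04,"rx": 0,"ry": 0,"rz": 0,"gripper": -1},
  {"tx": 0.075,"ty": -0.09,"tz": -0.02,"rx": 0,"ry": 0,"rz": 0,"gripper": -1},
  {"tx": 0.075,"ty": -0.09,"tz": -0.01,"rx": 0,"ry": 0,"rz": 0,"gripper": -1},
  {"tx": 0.075,"ty": -0.09,"tz": -0.01,"rx": 0,"ry": 0,"rz": 0,"gripper": -1},
  {"tx": 0.075,"ty": -0.09,"tz": -0.01,"rx": 0,"ry": 0,"rz": 0,"gripper": -1},
  {"tx": 0.075,"ty": -0.09,"tz": -0.01,"rx": 0,"ry": 0,"rz": 0,"gripper": -1},
  {"tx": 0.075,"ty": -0.09,"tz": -0.01,"rx": 0,"ry": 0,"rz": 0,"gripper": -1},
  {"tx": 0.075,"ty": -0.09,"tz": -0.01,"rx": 0,"ry": 0,"rz": 0,"gripper": -1},
  {"tx": 0.075,"ty": -0.09,"tz": 0,"rx": 0,"ry": 0,"rz": 0,"gripper": -1},
  {"tx": 0.075,"ty": -0.09,"tz": 0,"rx": 0,"ry": 0,"rz": 0,"gripper": -1},
  {"tx": 0.07,"ty": -0.085,"tz": 0,"rx": 0,"ry": 0,"rz": 0,"gripper": -1},
])

```text
time_s: 1.75
ee_pos: [427.1, 92.4, 304.1]
ee_rot: [180.0, -0.0, 19.6]
force: [2.1, -0.8, -0.4]
gripper_width: 91.2
gripper_force: 0.0
```

>>> send_rows([
  {"tx": 0.05,"ty": -0.06,"tz": 0,"rx": 0,"ry": 0,"rz": 0,"gripper": -1},
  {"tx": 0.02,"ty": -0.03,"tz": 0,"rx": 0,"ry": 0,"rz": 0,"gripper": -1},
  {"tx": 0,"ty": 0,"tz": 0,"rx": -0.068,"ry": 0.286,"rz": 0.214,"gripper": -1},
  {"tx": 0,"ty": 0,"tz": 0,"rx": -0.068,"ry": 0.286,"rz": 0.214,"gripper": -1},
  {"tx": 0,"ty": 0,"tz": 0,"rx": -0.068,"ry": 0.286,"rz": 0.214,"gripper": -1},
  {"tx": 0,"ty": 0,"tz": 0,"rx": -0.068,"ry": 0.286,"rz": 0.214,"gripper": -1},
  {"tx": 0,"ty": 0,"tz": 0,"rx": 0,"ry": 0,"rz": 0,"gripper": -1},
  {"tx": 0,"ty": 0,"tz": 0,"rx": 0,"ry": 0,"rz": 0,"gripper": -1},
])

```text
time_s: 2.75
ee_pos: [445.4, 143.0, 304.1]
ee_rot: [178.9, -32.5, -4.9]
force: [-0.3, -0.1, -0.1]
gripper_width: 91.2
gripper_force: 0.0
```

Run:
```python
from h import *
f,c=grab("wrist","pics/w2.png"); s=env.state(); print(s["ee_pos"],s["ee_rot"],s["qpos"],s["time_s"],c["K"][0,0])
move(np.array([570,134,140.])+portR(-7)[:,2]*200,toolR(-7))
```

```text
[445.79721705 142.92115737 304.12843247] [178.92794105 -32.52316371  -4.92528518] [ 29.60181433  -7.8347817  113.87998472 -24.86421533  49.57687735
 137.02017459] 2.8 347.23472971263175
shift in present axes [ 0.0163 -0.0121  0.0109] mm [10.3  5.1 -0.3]
turn [-0.0027  0.082   0.0583]
shift in new axes [ 0.0155 -0.0126  0.0116]
```

View pics/w2.png

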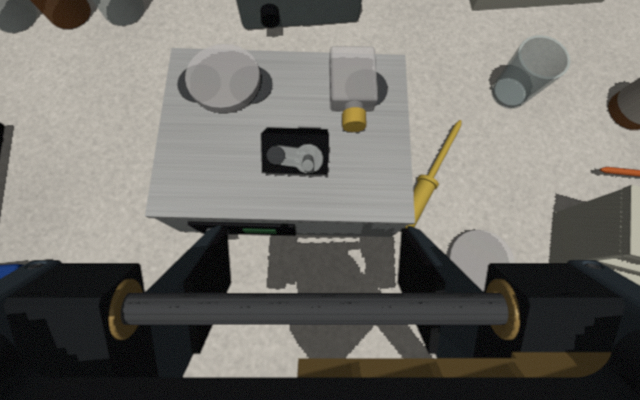

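The bath lid corners are at (172,49), (405,55), (148,216) and (414,222). The black port block spans (262,128) to (328,177). The cover's pivot is at (276,155) and its disc at (308,158), so the cover is closed. The yellow decoy is at (430,190). I'll zoom in for a fit.

Run:
```python
from h import *
i=cv2.imread("pics/w2.png")
cv2.imwrite("pics/crop2.png",cv2.resize(i[118:188,250:343],(744,560),interpolation=cv2.INTER_CUBIC))
```

```text
(no output)
```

View pics/crop2.png

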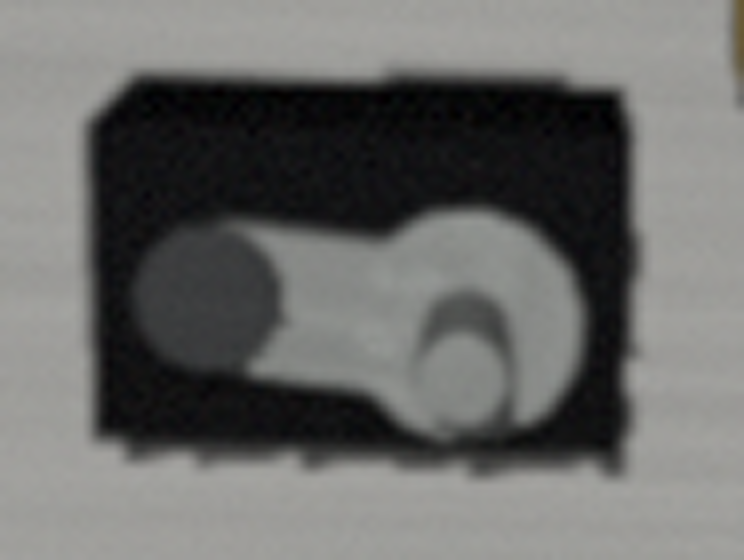

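```bash
cat > fit.py <<'E'
from h import *
np.set_printoptions(precision=2,suppress=True)
c=load("pics/w2.npz"); s=load("pics/scene0.npz");d=load("pics/side0.npz")
def cov(q,z): return [-35*np.sin(q),35-35*np.cos(q),z]
obs=np.array([(275.4,154.6),(308,158.1),(307,165),(261.5,172.3),(328,174.5)])
lid=np.array([(172,49),(405,55),(148,216),(414,222)])
def res(v,full=0):
    x,y,yaw,q,bx,by=v; A=portR(yaw); o=np.array([x,y,140])
    P=np.array([[0,35,8.5],cov(q,5.5),cov(q,35.5),[-22,52,0],[-22,-22,0]])@A.T+o
    B=np.array([[110,150,110],[110,-150,110],[-110,150,110],[-110,-150,110]])@R.from_euler('z',yaw,degrees=True).as_matrix().T+[bx,by,0]
    return np.concatenate([(proj(c,P)-obs).ravel(),(proj(c,B)-lid).ravel()])
r=least_squares(res,[570,134,-7,.1,610,150],loss='soft_l1'); print(r.x); print(res(r.x).reshape(-1,2))
x,y,yaw,q=r.x[:4]; A=portR(yaw);o=np.array([x,y,140]); P=np.array([[0,35,8.5],cov(q,35.5)])@A.T+o
print("scene pred",proj(s,P)[0],proj(s,P)[1],"side",proj(d,P)[0],proj(d,P)[1])
np.savez("port.npz",o=o,yaw=yaw,q=q)
E
python3 fit.py
```

```text
[574.82 133.63  -6.49   0.1  621.66 157.08]
[[ 0.12  0.28]
 [-0.04  0.28]
 [ 0.56 -0.2 ]
 [-0.23  0.13]
 [-0.44 -0.51]
 [ 0.98  0.88]
 [-0.82  1.18]
 [-0.22 -0.53]
 [ 0.15 -0.64]]
scene pred [364.75 154.88] [351.87 150.15] side [302.16 280.18] [315.53 258.14]
```

>>> send_rows([
  {"tx": 0,"ty": 0,"tz": 0,"rx": 0,"ry": 0,"rz": -0.35,"gripper": -1},
  {"tx": 0,"ty": 0,"tz": 0,"rx": 0,"ry": 0,"rz": -0.35,"gripper": -1},
  {"tx": 0,"ty": 0,"tz": 0,"rx": 0,"ry": 0,"rz": -0.35,"gripper": -1},
  {"tx": 0,"ty": 0,"tz": 0,"rx": 0,"ry": 0,"rz": -0.35,"gripper": -1},
  {"tx": 0,"ty": 0,"tz": 0,"rx": 0,"ry": 0,"rz": -0.35,"gripper": -1},
  {"tx": 0,"ty": 0,"tz": 0,"rx": 0,"ry": 0,"rz": -0.35,"gripper": -1},
  {"tx": 0,"ty": 0,"tz": 0,"rx": 0,"ry": 0,"rz": -0.35,"gripper": -1},
  {"tx": 0,"ty": 0,"tz": 0,"rx": 0,"ry": 0,"rz": -0.35,"gripper": -1},
  {"tx": 0,"ty": 0,"tz": 0,"rx": 0,"ry": 0,"rz": -0.35,"gripper": -1},
  {"tx": 0,"ty": 0,"tz": 0,"rx": 0,"ry": 0,"rz": -0.35,"gripper": -1},
  {"tx": 0,"ty": 0,"tz": 0,"rx": 0,"ry": 0,"rz": -0.35,"gripper": -1},
  {"tx": 0,"ty": 0,"tz": 0,"rx": 0,"ry": 0,"rz": -0.35,"gripper": -1},
])

```text
time_s: 4.3
ee_pos: [446.1, 142.8, 303.8]
ee_rot: [153.4, 19.3, 116.4]
force: [0.5, 0.2, 0.0]
gripper_width: 91.3
gripper_force: 0.0
```

>>> send_rows([
  {"tx": 0,"ty": 0,"tz": 0,"rx": 0,"ry": 0,"rz": -0.35,"gripper": -0.3},
  {"tx": 0,"ty": 0,"tz": 0,"rx": 0,"ry": 0,"rz": -0.35,"gripper": -0.3},
  {"tx": 0,"ty": 0,"tz": 0,"rx": 0,"ry": 0,"rz": -0.35,"gripper": -0.3},
  {"tx": 0,"ty": 0,"tz": 0,"rx": 0,"ry": 0,"rz": -0.35,"gripper": -0.3},
  {"tx": 0,"ty": 0,"tz": 0,"rx": 0,"ry": 0,"rz": -0.35,"gripper": -0.3},
  {"tx": 0,"ty": 0,"tz": 0,"rx": 0,"ry": 0,"rz": 0,"gripper": -0.3},
])

```text
time_s: 5.05
ee_pos: [445.9, 142.8, 303.7]
ee_rot: [-180.0, 32.5, 173.1]
force: [-0.6, 0.3, -0.1]
gripper_width: 59.4
gripper_force: 0.0
```

```bash
cat >> h.py <<'E'
def toolR(yaw): return portR(yaw)@np.diag([-1.,1,-1])
def cov(q,z): return np.array([-35*np.sin(q),35-35*np.cos(q),z])
E
python3 - <<'E'
from h import *
P=np.load("port.npz");o=P["o"];A=portR(float(P["yaw"]));q=float(P["q"])
print(env.state()["qpos"],env.state()["gripper_width"])
move(o+A@cov(q,60),toolR(float(P["yaw"])))
E
```

```text
[ 29.59941787  -7.79975765 113.91108465 -24.90336512  49.55567513
 -41.26407154] 59.41263431097049
shift in present axes [-0.0293  0.0129  0.2953] mm [  91.8   -4.7 -116.6]
turn [-0.0091 -0.0826 -0.0114]
shift in new axes [-0.0166  0.0113  0.2963]
```

>>> send_rows([
  {"tx": 0,"ty": 0,"tz": 0,"rx": -0.009,"ry": -0.083,"rz": -0.011,"gripper": 0.1},
  {"tx": -0.003,"ty": 0.002,"tz": 0.05,"rx": 0,"ry": 0,"rz": 0,"gripper": 0.1},
  {"tx": -0.004,"ty": 0.003,"tz": 0.08,"rx": 0,"ry": 0,"rz": 0,"gripper": 0.1},
  {"tx": -0.004,"ty": 0.003,"tz": 0.08,"rx": 0,"ry": 0,"rz": 0,"gripper": 0.1},
  {"tx": -0.0056,"ty": 0.0033,"tz": 0.0863,"rx": 0,"ry": 0,"rz": 0,"gripper": 0.1},
  {"tx": 0,"ty": 0,"tz": 0,"rx": 0,"ry": 0,"rz": 0,"gripper": 0.1},
  {"tx": 0,"ty": 0,"tz": 0,"rx": 0,"ry": 0,"rz": 0,"gripper": 0.1},
])

```text
time_s: 5.92
ee_pos: [537.1, 138.3, 187.5]
ee_rot: [180.0, 35.1, 173.5]
force: [-0.6, 0.7, -0.0]
gripper_width: 41.2
gripper_force: 0.0
```

Run:
```python
from h import *
P=np.load("port.npz");o=P["o"];A=portR(float(P["yaw"]));q=float(P["q"])
f,c=grab("wrist","pics/w3.png"); print(env.state()["qpos"],env.state()["gripper_width"])
move(o+A@cov(q,12),toolR(float(P["yaw"])))
print(proj(c,np.array([cov(q,35.5),cov(q,5.5),[0,35,8.5],[-22,52,0],[-22,-22,0]])@A.T+o))
```

```text
[ 23.13252155   5.67613759 120.50754267 -37.86567054  27.49342836
 -30.52297991] 40.91880816672643
shift in present axes [ 0.0004 -0.0009  0.0985] mm [ 28.   -3.6 -40.4]
turn [0.0024 0.0043 0.0017]
shift in new axes [ 0.0002 -0.0008  0.0985]
[[314.39762707 237.91757021]
 [314.32165747 220.97549732]
 [364.90597987 227.49154219]
 [389.09822883 193.40075619]
 [282.340173   193.26697174]]
```

View pics/w3.png

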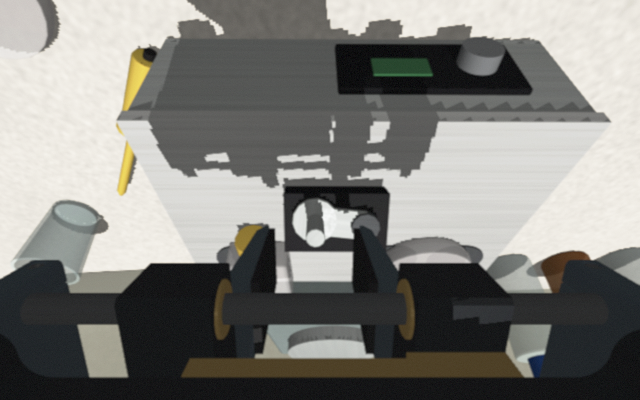

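The post top is at (316,238), where (314,238) was predicted, and the pivot is at (366,226). The model holds within about 1 mm, so I'll descend and pinch.

>>> send_rows([
  {"tx": 0,"ty": 0.001,"tz": 0.049,"rx": 0,"ry": 0,"rz": 0,"gripper": 0.1},
  {"tx": 0,"ty": 0,"tz": 0.049,"rx": 0,"ry": 0,"rz": 0,"gripper": 0.1},
  {"tx": 0,"ty": 0,"tz": 0,"rx": 0,"ry": 0,"rz": 0,"gripper": 0.1},
  {"tx": 0,"ty": 0,"tz": 0,"rx": 0,"ry": 0,"rz": 0,"gripper": 1},
  {"tx": 0,"ty": 0,"tz": 0,"rx": 0,"ry": 0,"rz": 0,"gripper": 1},
  {"tx": 0,"ty": 0,"tz": 0,"rx": 0,"ry": 0,"rz": 0,"gripper": 1},
  {"tx": 0,"ty": 0,"tz": 0,"rx": 0,"ry": 0,"rz": 0,"gripper": 1},
  {"tx": 0,"ty": 0,"tz": 0,"rx": 0,"ry": 0,"rz": 0,"gripper": 1},
], grip_force=8)

```text
time_s: 6.98
ee_pos: [564.8, 135.7, 147.3]
ee_rot: [-179.9, 35.1, 173.7]
force: [-4.6, -1.2, 5.4]
gripper_width: 11.8
gripper_force: 8.0
```

Run:
```python
from h import *
P=np.load("port.npz");o=P["o"];A=portR(float(P["yaw"]));q=float(P["q"])
p,_=now(); print((p-o)@A, env.state()["force"], env.state()["gripper_width"])
qs=np.linspace(q,1.76,10); d=np.diff([cov(a,0) for a in qs],axis=0)/500*[-1,1,-1]; print(d.round(4))
```

```text
[-4.21145518  0.959315   11.83355248] [-4.58214261 -1.17579978  5.39333354] 11.783081368433667
[[ 0.0126  0.0025 -0.    ]
 [ 0.0119  0.0048 -0.    ]
 [ 0.0109  0.0069 -0.    ]
 [ 0.0094  0.0087 -0.    ]
 [ 0.0077  0.0103 -0.    ]
 [ 0.0057  0.0116 -0.    ]
 [ 0.0034  0.0124 -0.    ]
 [ 0.0011  0.0128 -0.    ]
 [-0.0012  0.0128 -0.    ]]
```

>>> send_rows([
  {"tx": 0.0126,"ty": 0.0025,"tz": -0.002,"rx": 0,"ry": 0,"rz": 0,"gripper": 1},
  {"tx": 0.0119,"ty": 0.0048,"tz": 0,"rx": 0,"ry": 0,"rz": 0,"gripper": 1},
  {"tx": 0.0109,"ty": 0.0069,"tz": 0,"rx": 0,"ry": 0,"rz": 0,"gripper": 1},
  {"tx": 0.0094,"ty": 0.0087,"tz": 0,"rx": 0,"ry": 0,"rz": 0,"gripper": 1},
  {"tx": 0.0077,"ty": 0.0103,"tz": 0,"rx": 0,"ry": 0,"rz": 0,"gripper": 1},
  {"tx": 0.0057,"ty": 0.0116,"tz": 0,"rx": 0,"ry": 0,"rz": 0,"gripper": 1},
  {"tx": 0.0034,"ty": 0.0124,"tz": 0,"rx": 0,"ry": 0,"rz": 0,"gripper": 1},
  {"tx": 0.0011,"ty": 0.0128,"tz": 0,"rx": 0,"ry": 0,"rz": 0,"gripper": 1},
  {"tx": -0.0012,"ty": 0.0128,"tz": 0,"rx": 0,"ry": 0,"rz": 0,"gripper": 1},
  {"tx": -0.001,"ty": 0.006,"tz": 0,"rx": 0,"ry": 0,"rz": 0,"gripper": 1},
  {"tx": 0,"ty": 0,"tz": 0,"rx": 0,"ry": 0,"rz": 0,"gripper": 1},
  {"tx": 0,"ty": 0,"tz": 0,"rx": 0,"ry": 0,"rz": 0,"gripper": 1},
], grip_force=15)

```text
time_s: 8.48
ee_pos: [541.1, 179.9, 127.0]
ee_rot: [-179.6, 34.7, 173.6]
force: [-6.8, -3.5, -0.9]
gripper_width: 11.6
gripper_force: 15.0
```

Run:
```python
from h import *
P=np.load("port.npz");o=P["o"];A=portR(float(P["yaw"]))
p,_=now(); s=env.state(); print((p-o)@A, s["force"]@A, s["gripper_width"],cov(1.75,0))
```

```text
[-39.19278563  42.14766321  11.56699479] [-5.71285833 -4.23436457  2.88802133] 11.579533961359054 [-34.43950814  41.23861195   0.        ]
```

>>> send_rows([
  {"tx": 0,"ty": 0,"tz": 0,"rx": 0,"ry": 0,"rz": 0,"gripper": 0.2},
  {"tx": 0,"ty": 0,"tz": 0,"rx": 0,"ry": 0,"rz": 0,"gripper": 0.2},
  {"tx": 0,"ty": 0,"tz": 0,"rx": 0,"ry": 0,"rz": 0,"gripper": 0.2},
  {"tx": 0,"ty": 0,"tz": -0.03,"rx": 0,"ry": 0,"rz": 0,"gripper": 0.2},
  {"tx": 0,"ty": 0,"tz": -0.05,"rx": 0,"ry": 0,"rz": 0,"gripper": 0.2},
  {"tx": 0,"ty": 0,"tz": -0.08,"rx": 0,"ry": 0,"rz": 0,"gripper": -0.5},
  {"tx": 0,"ty": 0,"tz": -0.08,"rx": 0,"ry": 0,"rz": 0,"gripper": -1},
  {"tx": 0,"ty": 0,"tz": -0.03,"rx": 0,"ry": 0,"rz": 0,"gripper": -1},
  {"tx": 0,"ty": 0,"tz": 0,"rx": 0,"ry": 0,"rz": 0,"gripper": -1},
  {"tx": 0,"ty": 0,"tz": 0,"rx": 0,"ry": 0,"rz": 0,"gripper": -1},
])

```text
time_s: 9.72
ee_pos: [467.4, 191.0, 239.2]
ee_rot: [-179.8, 34.9, 173.7]
force: [-0.0, -0.2, -0.3]
gripper_width: 83.6
gripper_force: 0.0
```

Run:
```python
from h import *
np.set_printoptions(precision=1,suppress=True)
P=np.load("port.npz");o=P["o"];A=portR(float(P["yaw"]))
f,c=grab("wrist","pics/w4.png")
i=cv2.imread("pics/w4.png"); pts=np.array([[0,0,0],cov(1.75,35.5),cov(1.75,5.5),[0,35,8.5],[-22,52,0],[-22,-22,0],[22,-22,0]])
uv=proj(c,pts@A.T+o); print(uv)
m=uv.mean(0).astype(int); x0,y0=m[0]-80,m[1]-60; print(x0,y0)
cv2.imwrite("pics/crop4.png",cv2.resize(i[max(y0,0):y0+120,x0:x0+160],None,fx=5,fy=5,interpolation=cv2.INTER_CUBIC))
s=load("pics/scene0.npz");d=load("pics/side0.npz")
print("orange top",tri([s,d],[(239,219),(314,107)]),"yellow top",tri([s,d],[(268,206),(308,124)]))
q=env.state(); print(q["qpos"])
Rd=R.from_euler('xyz',[180,0,150],degrees=True).as_matrix()
move(np.array([463,-247,300.]),Rd)
```

```text
[[268.3 223.3]
 [310.3 199.9]
 [310.6 190.7]
 [304.  226.5]
 [321.9 201.9]
 [244.5 201.5]
 [246.8 244. ]]
206 152
orange top [ 569.2 -283.   193. ] yellow top [ 580.8 -216.1  191.4]
[ 35.7  -0.7 118.7 -36.2  40.7 -24.5]
shift in present axes [-0.1 -0.9 -0. ] mm [  -4.4 -437.9   61. ]
turn [0.2 1.1 0.8]
shift in new axes [-0.4 -0.8 -0.1]
```

View pics/crop4.png

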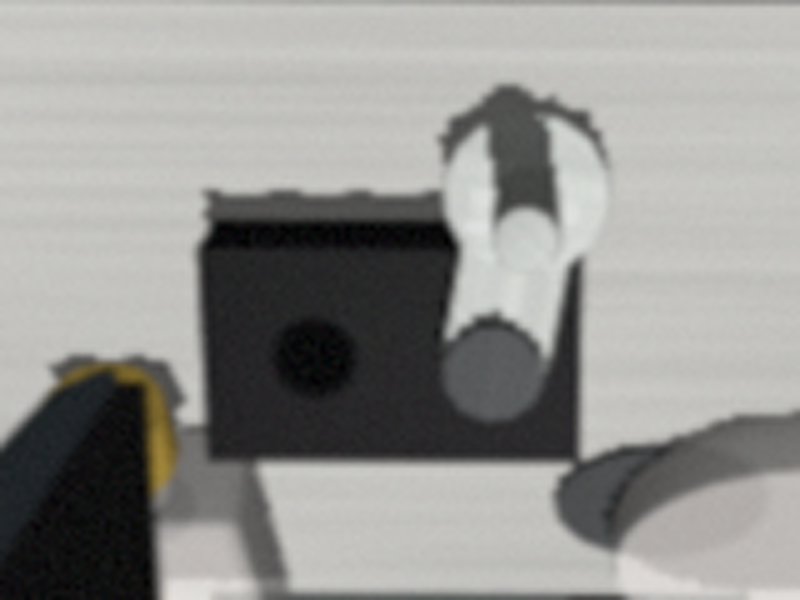

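The cover is fully aside and the bore is open at crop (315,358), full image (269,223.6). The prediction was (268.3,223.3), so the port model is good to under 1 mm. On to the rack.

Run:
```python
from h import *
P=np.load("port.npz"); o=P["o"]+portR(float(P["yaw"]))@[0,.6,0]; np.savez("port.npz",o=o,yaw=P["yaw"],q=P["q"])
move(np.array([463,-247,320.]),R.from_euler('xyz',[180,0,120],degrees=True).as_matrix())
```

```text
shift in present axes [-0.1637 -0.8719 -0.0801] mm [  -4.4 -437.9   81. ]
turn [0.5393 1.0792 1.732 ]
shift in new axes [-0.7541 -0.4456 -0.1619]
```

>>> send_rows([
  {"tx": -0.0137,"ty": -0.0719,"tz": -0.0201,"rx": 0,"ry": 0,"rz": 0,"gripper": -1},
  {"tx": -0.02,"ty": -0.1,"tz": -0.01,"rx": 0,"ry": 0,"rz": 0,"gripper": -1},
  {"tx": -0.02,"ty": -0.1,"tz": -0.01,"rx": 0,"ry": 0,"rz": 0,"gripper": -1},
  {"tx": -0.02,"ty": -0.1,"tz": -0.01,"rx": 0,"ry": 0,"rz": 0,"gripper": -1},
  {"tx": -0.02,"ty": -0.1,"tz": -0.01,"rx": 0,"ry": 0,"rz": 0,"gripper": -1},
  {"tx": -0.02,"ty": -0.1,"tz": -0.01,"rx": 0,"ry": 0,"rz": 0,"gripper": -1},
  {"tx": -0.02,"ty": -0.1,"tz": -0.01,"rx": 0,"ry": 0,"rz": 0,"gripper": -1},
  {"tx": -0.02,"ty": -0.1,"tz": 0,"rx": 0,"ry": 0,"rz": 0,"gripper": -1},
  {"tx": -0.01,"ty": -0.1,"tz": 0,"rx": 0,"ry": 0,"rz": 0,"gripper": -1},
])

```text
time_s: 10.9
ee_pos: [462.7, -243.1, 318.2]
ee_rot: [-180.0, 34.8, 173.5]
force: [0.5, 1.4, -0.8]
gripper_width: 91.2
gripper_force: 0.0
```

>>> send_rows([
  {"tx": 0,"ty": 0,"tz": 0,"rx": 0.077,"ry": 0.1542,"rz": 0.2474,"gripper": -1},
  {"tx": 0,"ty": 0,"tz": 0,"rx": 0.077,"ry": 0.1542,"rz": 0.2474,"gripper": -1},
  {"tx": 0,"ty": 0,"tz": 0,"rx": 0.077,"ry": 0.1542,"rz": 0.2474,"gripper": -1},
  {"tx": 0,"ty": 0,"tz": 0,"rx": 0.077,"ry": 0.1542,"rz": 0.2474,"gripper": -1},
  {"tx": 0,"ty": 0,"tz": 0,"rx": 0.077,"ry": 0.1542,"rz": 0.2474,"gripper": -1},
  {"tx": 0,"ty": 0,"tz": 0,"rx": 0.077,"ry": 0.1542,"rz": 0.2474,"gripper": -1},
  {"tx": 0,"ty": 0,"tz": 0,"rx": 0.077,"ry": 0.1542,"rz": 0.2474,"gripper": -1},
  {"tx": 0,"ty": 0,"tz": 0,"rx": 0,"ry": 0,"rz": 0,"gripper": -1},
  {"tx": 0,"ty": 0,"tz": 0,"rx": 0,"ry": 0,"rz": 0,"gripper": -1},
])

```text
time_s: 12.02
ee_pos: [462.7, -240.3, 318.0]
ee_rot: [179.8, 0.1, 120.6]
force: [0.2, 0.7, -0.2]
gripper_width: 91.6
gripper_force: 0.0
```

Run:
```python
from h import *
np.set_printoptions(precision=1,suppress=True)
f,c=grab("wrist","pics/w5.png"); s=env.state(); print(s["ee_pos"],s["ee_rot"],s["qpos"])
print(proj(c,[[463,-247,130],[463,-247,211],[428,-340,130]]))
```

```text
[ 462.5 -240.1  318.4] [179.8   0.2 120.6] [-28.8  10.5  85.5   0.1  83.8 -59.4]
[[311.1 182.4]
 [310.6 205.5]
 [241.7 236.6]]
```

View pics/w5.png

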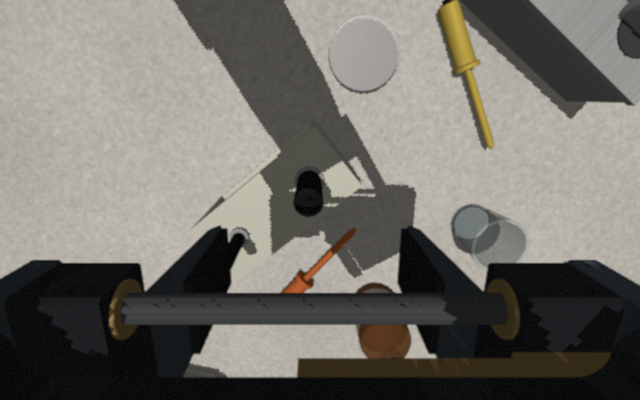

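Picture: the probe handle's top is at (308,205) and its base at (309,180). The wand is at (240,236), seen behind the finger. The orange rod lies apart at (320,260). I'll fit the dark silhouette numerically.

Run:
```python
from h import *
np.set_printoptions(precision=1,suppress=True)
i=cv2.imread("pics/w5.png"); c=load("pics/w5.npz")
g=i.max(2); sub=g[160:225,285:335]; m=(sub<35).astype(np.uint8)
n,l,st,ce=cv2.connectedComponentsWithStats(m); k=1+np.argmax(st[1:,4]); print(st[k],ce[k],np.percentile(sub,[2,10,20,30,50]))
S=8; mm=cv2.resize((l==k).astype(np.float32),None,fx=S,fy=S)>.5
a=np.linspace(0,2*np.pi,40)
def sil(x,y):
    pts=np.concatenate([np.c_[x+13*np.cos(a),y+13*np.sin(a),0*a+z] for z in(136,211)])
    uv=(proj(c,pts)-[285,160]+.5)*S
    o=np.zeros(mm.shape,np.uint8); cv2.fillConvexPoly(o,cv2.convexHull(uv.astype(np.int32)),1); return o>0
best=max(((sil(x,y)&mm).sum()/(sil(x,y)|mm).sum(),x,y) for x in np.arange(450,476,.5) for y in np.arange(-262,-235,.5))
print(best)
p=np.array([best[1],best[2],0])
print("look-from-above move to TCP z162"); move(p+[0,0,162],R.from_euler('xyz',[180,0,120.6],degrees=True).as_matrix())
```

```text
[   9   11   29   45 1051] [23.4 33.7] [ 4. 10. 19. 26. 78.]
(np.float64(0.87684523499035), np.float64(459.5), np.float64(-245.0))
look-from-above move to TCP z162
shift in present axes [-0.  -0.   0.3] mm [  -3.    -4.9 -156.4]
turn [0. 0. 0.]
shift in new axes [-0.  -0.   0.3]
```

>>> send_rows([
  {"tx": -0.0054,"ty": -0.0102,"tz": 0.05,"rx": 0,"ry": 0,"rz": 0,"gripper": -1},
  {"tx": 0,"ty": 0,"tz": 0.08,"rx": 0,"ry": 0,"rz": 0,"gripper": -1},
  {"tx": 0,"ty": 0,"tz": 0.08,"rx": 0,"ry": 0,"rz": 0,"gripper": -1},
  {"tx": 0,"ty": 0,"tz": 0.07,"rx": 0,"ry": 0,"rz": 0,"gripper": -1},
  {"tx": 0,"ty": 0,"tz": 0.033,"rx": 0,"ry": 0,"rz": 0,"gripper": -1},
  {"tx": 0,"ty": 0,"tz": 0,"rx": 0,"ry": 0,"rz": 0,"gripper": 0},
  {"tx": 0,"ty": 0,"tz": 0,"rx": 0,"ry": 0,"rz": 0,"gripper": 1},
  {"tx": 0,"ty": 0,"tz": 0,"rx": 0,"ry": 0,"rz": 0,"gripper": 1},
  {"tx": 0,"ty": 0,"tz": 0,"rx": 0,"ry": 0,"rz": 0,"gripper": 1},
  {"tx": 0,"ty": 0,"tz": 0,"rx": 0,"ry": 0,"rz": 0,"gripper": 1},
  {"tx": 0,"ty": 0,"tz": 0,"rx": 0,"ry": 0,"rz": 0,"gripper": 1},
], grip_force=30)

```text
time_s: 13.45
ee_pos: [461.0, -245.1, 162.6]
ee_rot: [179.8, 0.2, 120.6]
force: [0.3, 0.6, 0.2]
gripper_width: 33.7
gripper_force: 0.0
```

>>> send_rows([
  {"tx": 0,"ty": 0,"tz": 0,"rx": 0,"ry": 0,"rz": 0,"gripper": 1},
  {"tx": 0,"ty": 0,"tz": 0,"rx": 0,"ry": 0,"rz": 0,"gripper": 1},
  {"tx": 0,"ty": 0,"tz": 0,"rx": 0,"ry": 0,"rz": 0,"gripper": 1},
  {"tx": 0,"ty": 0,"tz": 0,"rx": 0,"ry": 0,"rz": 0,"gripper": 1},
])

```text
time_s: 13.95
ee_pos: [460.9, -245.1, 162.4]
ee_rot: [179.8, 0.2, 120.6]
force: [-0.1, -0.4, 0.1]
gripper_width: 25.6
gripper_force: 30.0
```

Run:
```python
from h import *
s=env.state(); print(s["ee_pos"],s["ee_rot"],s["force"],s["torque"],s["gripper_width"],s["gripper_force"])
for n in("scene","side"): grab(n,f"pics/{n}1.png")
```

```text
[ 460.86719548 -245.06251728  162.44038155] [1.79767709e+02 1.63904543e-01 1.20557828e+02] [-0.06750389 -0.35776553  0.1249366 ] [-0.04251699 -0.07870936  0.02381336] 25.620734774411652 29.989076256752014
```

>>> send_rows([
  {"tx": 0,"ty": 0,"tz": -0.03,"rx": 0,"ry": 0,"rz": 0,"gripper": 1},
  {"tx": 0,"ty": 0,"tz": -0.07,"rx": 0,"ry": 0,"rz": 0,"gripper": 1},
  {"tx": 0,"ty": 0,"tz": -0.08,"rx": 0,"ry": 0,"rz": 0,"gripper": 1},
  {"tx": 0,"ty": 0,"tz": -0.08,"rx": 0,"ry": 0,"rz": 0,"gripper": 1},
  {"tx": 0,"ty": 0,"tz": -0.07,"rx": 0,"ry": 0,"rz": 0,"gripper": 1},
  {"tx": 0,"ty": 0,"tz": -0.03,"rx": 0,"ry": 0,"rz": 0,"gripper": 1},
  {"tx": 0,"ty": 0,"tz": 0,"rx": 0,"ry": 0,"rz": 0,"gripper": 1},
  {"tx": 0,"ty": 0,"tz": 0,"rx": 0,"ry": 0,"rz": 0,"gripper": 1},
])

```text
time_s: 15.05
ee_pos: [459.4, -244.6, 340.9]
ee_rot: [179.9, 0.0, 120.6]
force: [-0.5, -0.4, -2.2]
gripper_width: 25.2
gripper_force: 30.0
```

Run:
```python
from h import *
P=np.load("port.npz");o=P["o"];y=float(P["yaw"]);A=portR(y)
move(o+A@[0,0,182],toolR(y))
# stem check: tip of stem in scene/side, difference image against expectation
p,Rc=now(); print(p,Rc[:,2])
```

```text
shift in present axes [0.6608 0.4173 0.1045] mm [ 11.8 390.7 -51.8]
turn [-0.5343 -1.079  -1.7094]
shift in new axes [0.1126 0.779  0.0476]
[ 459.37314697 -244.6296442   340.85070538] [ 0.00223372  0.00122404 -0.99999676]
```

>>> send_rows([
  {"tx": 0,"ty": 0,"tz": 0,"rx": -0.0763,"ry": -0.1541,"rz": -0.2442,"gripper": 1},
  {"tx": 0,"ty": 0,"tz": 0,"rx": -0.0763,"ry": -0.1541,"rz": -0.2442,"gripper": 1},
  {"tx": 0,"ty": 0,"tz": 0,"rx": -0.0763,"ry": -0.1541,"rz": -0.2442,"gripper": 1},
  {"tx": 0,"ty": 0,"tz": 0,"rx": -0.0763,"ry": -0.1541,"rz": -0.2442,"gripper": 1},
  {"tx": 0,"ty": 0,"tz": 0,"rx": -0.0763,"ry": -0.1541,"rz": -0.2442,"gripper": 1},
  {"tx": 0,"ty": 0,"tz": 0,"rx": -0.0763,"ry": -0.1541,"rz": -0.2442,"gripper": 1},
  {"tx": 0,"ty": 0,"tz": 0,"rx": -0.0763,"ry": -0.1541,"rz": -0.2442,"gripper": 1},
])

```text
time_s: 15.92
ee_pos: [459.0, -243.9, 340.4]
ee_rot: [-180.0, 35.0, 173.6]
force: [-1.4, 0.5, -1.9]
gripper_width: 25.6
gripper_force: 30.0
```

>>> send_rows([
  {"tx": 0.005,"ty": 0.04,"tz": 0,"rx": 0,"ry": 0,"rz": 0,"gripper": 1},
  {"tx": 0.01,"ty": 0.07,"tz": 0,"rx": 0,"ry": 0,"rz": 0,"gripper": 1},
  {"tx": 0.014,"ty": 0.095,"tz": 0,"rx": 0,"ry": 0,"rz": 0,"gripper": 1},
  {"tx": 0.014,"ty": 0.095,"tz": 0,"rx": 0,"ry": 0,"rz": 0,"gripper": 1},
  {"tx": 0.014,"ty": 0.095,"tz": 0,"rx": 0,"ry": 0,"rz": 0,"gripper": 1},
  {"tx": 0.014,"ty": 0.095,"tz": 0,"rx": 0,"ry": 0,"rz": 0,"gripper": 1},
  {"tx": 0.014,"ty": 0.095,"tz": 0,"rx": 0,"ry": 0,"rz": 0,"gripper": 1},
  {"tx": 0.012,"ty": 0.09,"tz": 0.01,"rx": 0,"ry": 0,"rz": 0,"gripper": 1},
  {"tx": 0.01,"ty": 0.07,"tz": 0.01,"rx": 0,"ry": 0,"rz": 0,"gripper": 1},
  {"tx": 0.006,"ty": 0.034,"tz": 0,"rx": 0,"ry": 0,"rz": 0,"gripper": 1},
  {"tx": 0,"ty": 0,"tz": 0,"rx": 0,"ry": 0,"rz": 0,"gripper": 1},
  {"tx": 0,"ty": 0,"tz": 0,"rx": 0,"ry": 0,"rz": 0,"gripper": 1},
])

```text
time_s: 17.42
ee_pos: [464.3, 145.9, 300.8]
ee_rot: [-179.9, 34.9, 173.4]
force: [-0.5, -0.2, -1.5]
gripper_width: 25.6
gripper_force: 30.0
```

Run:
```python
from h import *
np.set_printoptions(precision=4,suppress=True)
P=np.load("port.npz");o=P["o"];y=float(P["yaw"]);A=portR(y)
move(o+A@[0,0,182],toolR(y)); p,Rc=now(); print((p-o)@A, env.state()["qpos"])
T=np.array([0,0,0.])
out=[]
for n in("scene","side","wrist"):
    f,c=grab(n,f"pics/{n}2.png")
    ax=p+Rc[:,2]*0
    uv=proj(c,[p+Rc[:,2]*32.4,p+Rc[:,2]*142.4,o]); print(n,uv.round(1))
    i=cv2.imread(f"pics/{n}2.png"); m=uv.mean(0).astype(int)
    w,h=(100,75) if n!="wrist" else (160,120)
    x0=int(np.clip(m[0]-w//2,0,640-w)); y0=int(np.clip(m[1]-h//2,0,400-h)); print(x0,y0)
    out.append(cv2.resize(i[y0:y0+h,x0:x0+w],(400,300),interpolation=cv2.INTER_CUBIC))
out.append(np.zeros((300,400,3),np.uint8))
cv2.imwrite("pics/crop6.png",np.vstack([np.hstack(out[:2]),np.hstack(out[2:])]))
```

```text
shift in present axes [0.0022 0.0019 0.027 ] mm [  6.9   0.2 -11.7]
turn [-0.0058 -0.0021 -0.0035]
shift in new axes [0.0022 0.0019 0.027 ]
[  1.1081  -0.9328 195.4864] [ 29.6138  -6.5985 114.5117 -28.0369  46.3171 -38.7892]
scene [[334.1 104.8]
 [350.2 143.7]
 [358.  162. ]]
297 99
side [[360.8 224.2]
 [319.2 252.6]
 [302.8 265. ]]
277 210
wrist [[315.  231.9]
 [314.6 187.7]
 [315.9 174.4]]
235 138
```

View pics/crop6.png

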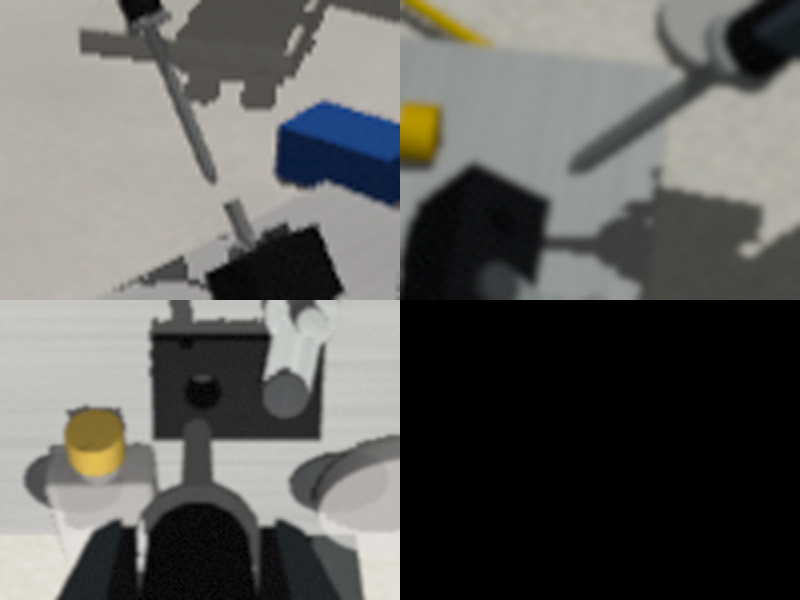

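The tip is at wrist (313.8,187.2), where (314.6,187.7) was predicted, and the bore is at (316.2,174). The cover is still open. Alignment needs about 1–1.5 mm in +y and 1 mm down-slope, so I'll correct and enter slowly.

>>> send_rows([
  {"tx": 0.0022,"ty": 0.0028,"tz": 0.02,"rx": -0.005,"ry": -0.002,"rz": -0.003,"gripper": 1},
  {"tx": 0,"ty": 0,"tz": 0.03,"rx": 0,"ry": 0,"rz": 0,"gripper": 1},
  {"tx": 0,"ty": 0,"tz": 0.03,"rx": 0,"ry": 0,"rz": 0,"gripper": 1},
  {"tx": 0,"ty": 0,"tz": 0.01,"rx": 0,"ry": 0,"rz": 0,"gripper": 1},
  {"tx": 0,"ty": 0,"tz": 0.01,"rx": 0,"ry": 0,"rz": 0,"gripper": 1},
  {"tx": 0,"ty": 0,"tz": 0.01,"rx": 0,"ry": 0,"rz": 0,"gripper": 1},
  {"tx": 0,"ty": 0,"tz": 0.01,"rx": 0,"ry": 0,"rz": 0,"gripper": 1},
  {"tx": 0,"ty": 0,"tz": 0.01,"rx": 0,"ry": 0,"rz": 0,"gripper": 1},
  {"tx": 0,"ty": 0,"tz": 0,"rx": 0,"ry": 0,"rz": 0,"gripper": 1},
])

```text
time_s: 18.7
ee_pos: [501.2, 143.9, 247.6]
ee_rot: [179.9, 35.1, 173.5]
force: [-0.6, 0.1, -1.0]
gripper_width: 25.7
gripper_force: 30.0
```

```bash
cat > st.py <<'E'
from h import *
np.set_printoptions(precision=2,suppress=True)
P=np.load("port.npz");o=P["o"];y=float(P["yaw"]);A=portR(y)
p,Rc=now();s=env.state(); v=(p-o)@A; print("port pos",v,"collar gap",v[2]-32.4,"force port",s["force"]@A,"w",s["gripper_width"],"t",s["time_s"])
print("turn",np.degrees(R.from_matrix(Rc.T@toolR(y)).as_rotvec()))
E
python3 st.py
```

```text
port pos [  0.87   1.25 130.71] collar gap 98.30763512049995 force port [-1.08  0.06 -0.51] w 25.676350047001623 t 18.7
turn [ 0.04  0.07 -0.03]
```

>>> send_rows([
  {"tx": 0.001,"ty": -0.0006,"tz": 0.015,"rx": 0,"ry": 0,"rz": 0,"gripper": 1},
  {"tx": 0,"ty": 0,"tz": 0.02,"rx": 0,"ry": 0,"rz": 0,"gripper": 1},
  {"tx": 0,"ty": 0,"tz": 0.02,"rx": 0,"ry": 0,"rz": 0,"gripper": 1},
  {"tx": 0,"ty": 0,"tz": 0.02,"rx": 0,"ry": 0,"rz": 0,"gripper": 1},
  {"tx": 0,"ty": 0,"tz": 0.02,"rx": 0,"ry": 0,"rz": 0,"gripper": 1},
  {"tx": 0,"ty": 0,"tz": 0.02,"rx": 0,"ry": 0,"rz": 0,"gripper": 1},
  {"tx": 0,"ty": 0,"tz": 0,"rx": 0,"ry": 0,"rz": 0,"gripper": 1},
])

```text
time_s: 19.58
ee_pos: [533.7, 139.8, 199.6]
ee_rot: [180.0, 35.0, 173.5]
force: [-0.1, -0.8, -1.5]
gripper_width: 25.8
gripper_force: 30.0
```

```bash
python3 st.py
```

```text
port pos [ 0.16  0.84 72.68] collar gap 40.277258504461734 force port [-0.87 -0.81 -1.18] w 25.776129142675103 t 19.575
turn [ 0.01  0.02 -0.02]
```

Running freely. On to near seating.

>>> send_rows([
  {"tx": 0,"ty": 0,"tz": 0.02,"rx": 0,"ry": 0,"rz": 0,"gripper": 1},
  {"tx": 0,"ty": 0,"tz": 0.02,"rx": 0,"ry": 0,"rz": 0,"gripper": 1},
  {"tx": 0,"ty": 0,"tz": 0.02,"rx": 0,"ry": 0,"rz": 0,"gripper": 1},
  {"tx": 0,"ty": 0,"tz": 0.01,"rx": 0,"ry": 0,"rz": 0,"gripper": 1},
  {"tx": 0,"ty": 0,"tz": 0.003,"rx": 0,"ry": 0,"rz": 0,"gripper": 1},
  {"tx": 0,"ty": 0,"tz": 0.003,"rx": 0,"ry": 0,"rz": 0,"gripper": 1},
  {"tx": 0,"ty": 0,"tz": 0,"rx": 0,"ry": 0,"rz": 0,"gripper": 1},
])

```text
time_s: 20.45
ee_pos: [555.4, 137.6, 169.7]
ee_rot: [179.9, 35.1, 173.5]
force: [-0.1, 0.7, -1.3]
gripper_width: 25.7
gripper_force: 30.0
```

```bash
python3 st.py
```

```text
port pos [ 0.87  1.18 35.64] collar gap 3.2358868645087995 force port [-0.88  0.68 -0.98] w 25.705696030817546 t 20.45
turn [ 0.07  0.11 -0.04]
```

>>> send_rows([
  {"tx": 0,"ty": 0,"tz": 0.003,"rx": 0,"ry": 0,"rz": 0,"gripper": 1},
  {"tx": 0,"ty": 0,"tz": 0.002,"rx": 0,"ry": 0,"rz": 0,"gripper": 1},
  {"tx": 0,"ty": 0,"tz": 0.002,"rx": 0,"ry": 0,"rz": 0,"gripper": 1},
  {"tx": 0,"ty": 0,"tz": 0,"rx": 0,"ry": 0,"rz": 0,"gripper": 1},
  {"tx": 0,"ty": 0,"tz": 0,"rx": 0,"ry": 0,"rz": 0,"gripper": 1},
])

```text
time_s: 21.08
ee_pos: [557.2, 137.4, 167.1]
ee_rot: [179.9, 35.1, 173.4]
force: [-4.3, -0.4, 4.2]
gripper_width: 25.4
gripper_force: 30.0
```

```bash
python3 st.py
```

```text
port pos [ 0.84  1.16 32.51] collar gap 0.10835727544186824 force port [-1.06 -0.85  5.93] w 25.449296540469128 t 21.075
turn [ 0.07  0.13 -0.05]
```

>>> send_rows([
  {"tx": 0,"ty": 0,"tz": 0.002,"rx": 0,"ry": 0,"rz": 0,"gripper": 1},
  {"tx": 0,"ty": 0,"tz": 0,"rx": 0,"ry": 0,"rz": 0,"gripper": 1},
  {"tx": 0,"ty": 0,"tz": 0,"rx": 0,"ry": 0,"rz": 0,"gripper": 0},
  {"tx": 0,"ty": 0,"tz": 0,"rx": 0,"ry": 0,"rz": 0,"gripper": 0},
  {"tx": 0,"ty": 0,"tz": 0,"rx": 0,"ry": 0,"rz": 0,"gripper": 0},
  {"tx": 0,"ty": 0,"tz": 0,"rx": 0,"ry": 0,"rz": 0,"gripper": 0},
  {"tx": 0,"ty": 0,"tz": -0.03,"rx": 0,"ry": 0,"rz": 0,"gripper": 0},
  {"tx": 0,"ty": 0,"tz": -0.07,"rx": 0,"ry": 0,"rz": 0,"gripper": 0},
  {"tx": 0,"ty": 0,"tz": -0.09,"rx": 0,"ry": 0,"rz": 0,"gripper": 0},
  {"tx": 0,"ty": 0,"tz": -0.09,"rx": 0,"ry": 0,"rz": 0,"gripper": 0},
  {"tx": 0,"ty": 0,"tz": 0,"rx": 0,"ry": 0,"rz": 0,"gripper": 0},
  {"tx": 0,"ty": 0,"tz": 0,"rx": 0,"ry": 0,"rz": 0,"gripper": 0},
])

```text
time_s: 22.58
ee_pos: [477.5, 146.2, 280.2]
ee_rot: [179.9, 35.1, 173.5]
force: [-0.3, -0.1, -0.2]
gripper_width: 45.4
gripper_force: 0.0
```

```bash
python3 st.py
python3 - <<'E'
from h import *
np.set_printoptions(precision=1,suppress=True)
P=np.load("port.npz");o=P["o"];A=portR(float(P["yaw"]))
f,c=grab("wrist","pics/w7.png"); g=f.astype(int).max(2)
a=np.linspace(0,2*np.pi,40)
h=lambda r,z,d:np.c_[r*np.cos(a),r*np.sin(a),0*a+z+d]
print("handle end uv",proj(c,[o+A@[0,0,81],o+A@[0,0,6]]),"post",proj(c,[o+A@cov(1.75,35.5)]))
def hull(d):
    m=np.zeros(g.shape,np.uint8); cv2.fillConvexPoly(m,cv2.convexHull(proj(c,np.r_[h(13,6,d),h(13,81,d)]@A.T+o).round().astype(np.int32)),1); return m>0
x0,y0,x1,y1=280,150,360,320
dark=g<40
for d in(-5,0,5,10,20,40): 
    m=hull(d); print(d,m.sum(),(m&dark).sum())
print("rows dark col centre",[(r,int(np.where(dark[r,280:350])[0].min()+280),int(np.where(dark[r,280:350])[0].max()+280)) for r in range(150,300,10) if dark[r,280:350].any()])
for n in("scene","side"):
    before=cv2.imread(f"pics/{n}2.png"); f2,_=grab(n,f"pics/{n}3.png")
    b0=cv2.imread(f"pics/{n}0.png"); D=cv2.absdiff(f2[:,:,::-1],b0).max(2)>40
    q,l,st,ce=cv2.connectedComponentsWithStats(D.astype(np.uint8)); print(n,[(tuple(st[k]),) for k in range(1,q) if st[k,4]>15])
E
```

```text
port pos [  0.04   0.9  171.18] collar gap 138.78198929071308 force port [-0.4  -0.17 -0.01] w 45.3598621727876 t 22.575
turn [ 0.08  0.09 -0.02]
handle end uv [[313.2 205.4]
 [313.3 182.6]] post [[359.8 152.8]]
-5 1365 843
0 1427 821
5 1476 801
10 1524 778
20 1662 729
40 1971 606
rows dark col centre [(160, 293, 340), (170, 294, 338), (180, 302, 337), (190, 297, 329), (200, 299, 326), (240, 343, 349), (250, 349, 349)]
scene [((np.int32(297), np.int32(0), np.int32(13), np.int32(17), np.int32(79)),), ((np.int32(293), np.int32(23), np.int32(21), np.int32(12), np.int32(71)),), ((np.int32(288), np.int32(26), np.int32(5), np.int32(8), np.int32(25)),), ((np.int32(307), np.int32(27), np.int32(11), np.int32(4), np.int32(23)),), ((np.int32(307), np.int32(48), np.int32(6), np.int32(5), np.int32(20)),), ((np.int32(338), np.int32(48), np.int32(12), np.int32(17), np.int32(124)),), ((np.int32(283), np.int32(62), np.int32(14), np.int32(13), np.int32(49)),), ((np.int32(324), np.int32(67), np.int32(7), np.int32(5), np.int32(16)),), ((np.int32(289), np.int32(78), np.int32(18), np.int32(8), np.int32(69
[... 3320 characters left out ...]
8)),), ((np.int32(541), np.int32(236), np.int32(99), np.int32(58), np.int32(2589)),), ((np.int32(479), np.int32(251), np.int32(47), np.int32(39), np.int32(1007)),), ((np.int32(297), np.int32(270), np.int32(12), np.int32(8), np.int32(54)),), ((np.int32(525), np.int32(270), np.int32(11), np.int32(12), np.int32(61)),), ((np.int32(300), np.int32(280), np.int32(13), np.int32(13), np.int32(91)),), ((np.int32(316), np.int32(287), np.int32(10), np.int32(10), np.int32(62)),), ((np.int32(554), np.int32(294), np.int32(63), np.int32(19), np.int32(674)),), ((np.int32(307), np.int32(296), np.int32(10), np.int32(7), np.int32(32)),), ((np.int32(330), np.int32(305), np.int32(6), np.int32(6), np.int32(25)),)]
```

Run:
```python
from h import *
g=cv2.imread("pics/w7.png").max(2)
print(g[150:240:2,306].tolist()); print(g[215,285:345:2].tolist())
P=np.load("port.npz");o=P["o"];A=portR(float(P["yaw"])); c=load("pics/w7.npz")
a=np.linspace(0,2*np.pi,60); 
for d in(0,5,20,40):
  e=proj(c,np.c_[13*np.cos(a),13*np.sin(a),0*a+81+d]@A.T+o); k=proj(c,np.c_[16*np.cos(a),16*np.sin(a),0*a+6+d]@A.T+o); print(d,"end",e.min(0).round(1),e.max(0).round(1),"collar",k.min(0).round(1),k.max(0).round(1))
for n in("scene","side"):
  for k in(0,3):
    hsv=cv2.cvtColor(cv2.imread(f"pics/{n}{k}.png"),cv2.COLOR_BGR2HSV)
    for nm,lo,hi in(("yel",22,32),("orange",6,14)):
      m=cv2.inRange(hsv,(lo,190,60),(hi,255,255)); y,x=np.nonzero(m); print(n,k,nm,len(x),np.median(x) if len(x) else 0,np.median(y) if len(x) else 0)
  b=[cv2.imread(f"pics/{n}{k}.png") for k in(0,3)]
for nm,(x,y,w,h) in dict(bottle=(215,283,48,80),beaker=(304,260,38,50),wand=(160,192,22,45),flask=(352,175,46,25),dish_a=(395,158,38,24)).items():
  u,v=[cv2.imread(f"pics/scene{k}.png")[y:y+h,x:x+w].astype(int) for k in(0,3)]; print(nm,"changed frac",(abs(u-v).max(2)>30).mean().round(3))
```

```text
[83, 84, 82, 41, 8, 16, 12, 31, 79, 83, 31, 11, 13, 15, 14, 17, 31, 35, 34, 24, 25, 24, 30, 33, 36, 37, 40, 40, 36, 110, 196, 203, 199, 196, 200, 199, 197, 197, 198, 198, 196, 194, 198, 200, 171]
[121, 122, 118, 113, 119, 184, 197, 196, 199, 197, 197, 199, 198, 197, 198, 198, 199, 198, 196, 199, 197, 198, 199, 198, 198, 197, 197, 198, 196, 197]
0 end [296.7 189.5] [329.7 220.8] collar [297.2 166.8] [329.3 198. ]
5 end [296.5 191.1] [330. 223.] collar [297.  167.8] [329.5 199.4]
20 end [295.5 196.6] [330.9 230.1] collar [296.2 171. ] [330.3 203.9]
40 end [294.  204.9] [332.3 240.8] collar [295.2 175.8] [331.3 210.6]
scene 0 yel 506 271.0 227.0
scene 0 orange 597 243.0 243.0
scene 3 yel 271 316.0 224.0
scene 3 orange 715 180.0 324.0
side 0 yel 401 307.0 145.0
side 0 orange 153 315.0 118.0
side 3 yel 154 282.0 240.0
side 3 orange 140 324.0 130.0
bottle changed frac 0.078
beaker changed frac 0.009
wand changed frac 0.225
flask changed frac 0.0
dish_a changed frac 0.0
```

Run:
```python
from h import *
np.set_printoptions(precision=2,suppress=True)
P=np.load("port.npz");o=P["o"];A=portR(float(P["yaw"]))
f,c=grab("wrist","pics/w8.png"); g=f.max(2)
# rows of the picture: handle end extents
for r in range(160,214,3):
    x=np.where(g[r,285:345]<60)[0]+285; print(r,(x.min(),x.max()) if len(x) else None, g[r,290:340:5].tolist())
a=np.linspace(0,2*np.pi,60)
def end(tx,ty,x,y,d):
    Q=R.from_rotvec([-ty,tx,0]).as_matrix(); e=np.c_[13*np.cos(a),13*np.sin(a),0*a+81+d]@Q.T+[x,y,0]
    return proj(c,e@A.T+o)
for t in(0,-2,-4,-5,-6):
    e=end(np.radians(t),0,-1.5,0,1); print(t,e.min(0),e.max(0))
```

```text
160 (np.int64(293), np.int64(342)) [192, 23, 14, 10, 6, 13, 13, 23, 24, 20]
163 (np.int64(293), np.int64(341)) [179, 41, 19, 13, 18, 15, 15, 39, 38, 41]
166 (np.int64(293), np.int64(340)) [189, 42, 16, 31, 79, 81, 59, 38, 40, 40]
169 (np.int64(293), np.int64(340)) [192, 41, 18, 87, 62, 42, 85, 53, 41, 43]
172 (np.int64(293), np.int64(339)) [170, 40, 56, 49, 7, 16, 13, 149, 40, 41]
175 (np.int64(293), np.int64(338)) [190, 42, 81, 12, 19, 15, 13, 134, 56, 45]
178 (np.int64(294), np.int64(338)) [195, 41, 145, 16, 17, 14, 9, 39, 72, 43]
181 (np.int64(294), np.int64(339)) [197, 41, 140, 12, 25, 23, 20, 12, 102, 45]
184 (np.int64(294), np.int64(339)) [195, 42, 99, 30, 36, 38, 37, 10, 83, 43]
187 (np.int64(294), np.int64(339)) [195, 42, 23, 30, 35, 31, 35, 32, 44, 45]
190 (np.int64(294), np.int64(340)) [196, 42, 26, 36, 13, 18, 37, 41, 40, 45]
193 (np.int64(294), np.int64(344)) [200, 41, 33, 36, 28, 32, 35, 35, 36, 43]
196 (np.int64(294), np.int64(344)) [199, 42, 36, 36, 35, 30, 35, 38, 37, 42]
199 (np.int64(294), np.int64(344)) [199, 44, 37, 36, 35, 34, 38, 37, 40, 42]
202 (np.int64(300), np.int64(328)) [181, 84, 39, 36, 35, 37, 44, 41, 74, 70]
205 (np.int64(303), np.int64(325)) [111, 194, 161, 41, 40, 39, 47, 45, 200, 198]
208 (np.int64(306), np.int64(321)) [116, 196, 200, 71, 40, 47, 42, 188, 200, 198]
211 None [116, 182, 195, 194, 129, 123, 176, 194, 194, 195]
0 [297.17 189.13] [330.39 220.81]
-2 [297.12 185.38] [330.44 217.57]
-4 [297.08 181.62] [330.48 214.24]
-5 [297.06 179.73] [330.5  212.55]
-6 [297.05 177.85] [330.52 210.83]
```

Run:
```python
import cv2,numpy as np
for k in(0,3):
    g=cv2.imread(f"pics/scene{k}.png").max(2)[192:235,158:188]; y,x=np.nonzero(g<45); print(k,len(x),x.mean()+158,y.mean()+192,y.min()+192,y.max()+192)
for n,(x,y,w,h) in dict(bottle=(260,92,36,55),beaker=(243,150,29,40),dish_b=(340,203,38,28)).items():
    u,v=[cv2.imread(f"pics/side{k}.png")[y:y+h,x:x+w].astype(int) for k in(0,3)]; print(n,(abs(u-v).max(2)>30).mean().round(3))
from workcell import env
print(env.job_done())
```

```text
0 232 169.60775862068965 212.51293103448276 196 230
3 223 169.67713004484304 212.4708520179372 196 230
bottle 0.001
beaker 0.0
dish_b 0.326
the job is handed in; nothing more can be done
None
```

I handed the job in: the cover is at its open stop, and the probe is in the port and let go; its collar met the face while gripped, but after release the handle leans about 4–5° down-slope, so the collar may not sit quite flush. The wand, flask, beaker, bottle and lid dish had not shifted in the images. I never touched the bench dish, but its picture changed by about a third and I did not settle whether that was only the arm's shadow. The orange and yellow rods had toppled, with no contact that I know of.

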